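Index the parts-dish arm one hole towards the red box

ROBOT

A 6-joint arm with a two-finger parallel gripper is mounted at the origin on the work surface. World frame = base frame: x ahead of the robot, y to its left, z up, the work surface at z = 0. Lengths are in mm, angles in degrees, forces in N, time in s.
With the tool pointing down it reaches from about 300 to 775 mm from the base axis. Payload 14.6 kg.
Tool frame: the origin (TCP) lies at the very end of the fingers, on their centre line; the grasp point (between the pads) lies 19 mm behind it; z points along the fingers, y is the line along which they close (so a half turn about z gives the same grasp; the last joint's range is limited). The gripper opens to 85 mm and grips with 20 to 120 N. Pads are 22 mm wide; open, the fingers measure 114 mm over their backs; the gripper's body (76 mm by 85 mm) begins 54 mm behind the grasp point. The pads swing forward as they close: fully open they stand 13 mm farther back than shut.
Start: joints at [-74.691, 17.183, 87.147, -0, 75.671, -3.816], TCP at [180.192, -519.635, 231.281] pointing down, gripper open.
Joint ranges: [-173.82, 173.82], [-45.26, 126.66], [13.44, 144.39], [-59.66, 239.66], [0, 175.72], [-146.38, 146.38]. Speed limits (degrees/s): [127.2, 127.2, 147.25, 180, 180, 180].

INTERFACE

Orientations are given as [roll, pitch, yaw] about the fixed x, y, z axes, in that order (R = Rz(yaw) Ry(pitch) Rx(roll)).
In Python, from rig import env gives the robot as it stands. The module is installed in compiled form; this text tells all that it offers.
- The arm moves only by the tool carry_out, never from a script. Its argument "targets" is a list of rows, each a list of 5 numbers: the gripper command: -1 is shut, 1 is fully open, values between are in proportion, then the shift along the tool's x, y, z scaled (see below), then the turn about the tool's z scaled (see below). In form: [[gripper, x, y, z, spin], ...]. A call has 1 to 10 rows; each row is the pose to reach, as a shift and turn from the pose commanded when the call began, along the tool's axes at that moment; what a row does not reach only later rows make up. The controller multiplies each number of a shift by 0.15 m and each number of a turn by 90 degrees. A row lasts 1/8 s, in which the tool goes at most 62.5 mm and 10.7 degrees, less where a joint would pass 70% of its speed; a pose out of reach is approached as far as the arm can. A call with a number of a shift or a turn outside -1 to 1 is refused whole. A call with a gripper value outside its range is refused whole. The fingers move at their own pace and stop on an object; "grip_force" is the grip in N (left out, the last holds). Time passes only in rows, so rows that repeat a pose let the fingers close. It gives the time, the measured TCP pose, the force, the opening and the grip force at its end, in the units of the state.
- env.state(): the state, without advancing time (a new reading comes with each control period).
- env.snapshot(name): name is "scene" or "top"; returns a dict with "frame" (480x640x3 uint8, blue, green, red), "fx", "fy", "cx", "cy" (pixels), "k1" (the pictures are not rectified: a ray, as slopes to the right and down, at radius r is drawn at 1 + k1 r^2 times it, then the intrinsics apply), "rvec" (rotation vector, rad) and "tvec" (3), from world to camera coordinates, as OpenCV has them. Camera axes: x right, y down, z forward; pixel columns grow to the right and rows downward; lengths in mm; the calibration is good to about 2 mm. A picture is of the moment at which its call begins. There is no depth.
- env.finish_job(): hands the job in; it is judged then, once.
The state is a dict: "clock": time; "joint_pos": joint angles; "qd": joint speeds; "tau": joint torques, N m; "eef_pos": TCP position; "tcp_rot": TCP orientation; "wrist_force": force on the tool from outside, world axes, zero at the start; "moment": the same for the moment, N m; "grip_width": finger opening in mm; "finger_force": force on a finger pad.
Only numpy, scipy, OpenCV 4.12 (cv2) and the standard library are available. Lean on these libraries where they do the work, as an engineer would, in place of code of your own. Each camera call takes 0.05 s, during which the arm holds its last target. There are 200 camera calls.

TASK

Hook a fingertip under the red pull ring, lift the spring pin out of its hole, swing the yellow arm exactly one hole towards the red parts box, and let the pin snap fully home in that hole; finish clear of everything. Do not swing it the other way or on past that hole, let the two brass nuts ride along in their dish untouched, and leave the boxes, tin, jar and tools where they are.

Things in the scene. Friction and masses are not known exactly. Their poses are not given: they have to be found in the camera images.
- index_base: Green steel base slab, 285 x 330 x 20 mm, bolted to the bench. Its origin lies on the arm's upright pivot axis, at bench height; its own -x points roughly to the robot, +y to the left seen from the robot, z up. The slab runs from 235 mm on the -x side to 50 mm on the +x side. Nothing on it is higher than 80 mm but the pin's head and ring.
- plate (a point): Rim of the middle hole, on top of the aluminium index plate (88 x 320 x 16 mm, top 36 mm above the bench) on the base, 200 mm from the pivot on the base's -x side. Five 12.5 mm holes, each circled in black, lie 20 degrees (0.349 rad, 70 mm) apart on that radius.
- swing_arm (a joint): Angle of the yellow arm, rad (36 mm wide, top 56 mm above the bench; carries the pin 200 mm from the pivot). 0, the start: pin in the middle hole, arm along the base's -x. Positive: pin end swings to the base's +y (left seen from the robot). Holes at -0.698, -0.349, 0, 0.349, 0.698. The pin locks it with 0.01 rad of play; with the pin lifted it swings freely, under 1 N at the ring.
- pin (a joint): Height of the spring pin, m: 0 fully home in a hole (11 mm deep), above 0.011 clear of the plate, 0.024 stop at the top. A spring pushes it down, 5 N at home rising to 11 N at the stop. With its round 10 mm end resting on the plate it reads 0.011, and it drops by itself when within about 3 mm of a hole's centre.
- ring (a point): Centre of the red pull ring (7 mm bar, 56 mm inner, 70 mm outer diameter), fixed on the pin's head. Axes as the arm's: -x outward from pivot, z up. It leans 45 degrees back to the pivot, so its opening faces outward and up: fingers enter pointing 45 degrees down and towards the pivot, and hook under its upper edge. 178 mm from the pivot axis, 108 mm above the bench with the pin home; 50 mm of air below.
- dish (a point): Middle of the inner floor of the steel parts dish fixed on the arm (84 mm across, rim 18 mm above this point), 85 mm from the pivot towards the pin.
- nut_a_center (a point): Centre of a loose brass nut, 24 mm across, 12 mm high, lying in the dish.
- nut_b_center (a point): Centre of the second such brass nut in the dish.
- red_box_in (a point): Middle of the inner floor of the open red parts box (200 x 150 x 85 mm), standing left or right of the base: it gives the side to swing to.
- blue_box_in (a point): The same point of the equal blue box on the other side.
- tin: Green round tin, 80 mm across, 100 mm high, origin under its centre. Bystander.
- jar: Glass jar with black cap, 68 mm across, 90 mm high, origin under its centre. Bystander.
- screwdriver_grip (a point): Handle of a red screwdriver lying on the bench. Bystander.
- wrench_grip (a point): Handle of a steel wrench lying on the bench. Bystander.

How it is judged (in metres and radians):
On the way, in this order (a step that is already met when the one before it is completed fails the run):
1. the pin is lifted clear of its first hole, with the arm still there (value of joint pin above 0.0112 m and value of joint swing_arm between -0.1 and 0.1 rad).
2. the arm stands one hole over towards the red box and the pin has dropped into that hole (((y of red_box_in in the frame of index_base above 0 m and value of joint swing_arm between 0.3 and 0.4 rad) or (y of red_box_in in the frame of index_base below 0 m and value of joint swing_arm between -0.4 and -0.3 rad)) and value of joint pin below 0.004 m), for 0.2 s.
At the end, for the whole second after the job is handed in: The arm is at rest in the first hole towards the red box (0.349 rad from the middle, within 0.05 rad), the pin is home within 3 mm, the ring is let go, and both nuts lie in the dish (((y of red_box_in in the frame of index_base above 0 m and value of joint swing_arm between 0.3 and 0.4 rad) or (y of red_box_in in the frame of index_base below 0 m and value of joint swing_arm between -0.4 and -0.3 rad)) and value of joint pin below 0.003 m and contact force between the fingers and pin below 0.1 N and velocity of joint swing_arm between -0.05 and 0.05 rad/s and horizontal distance between each of nut_a_center, nut_b_center and dish below 0.045 m and z of each of nut_a_center, nut_b_center in the frame of dish below 0.03 m); the robot touches nothing.
It fails at once if the arm is swung away from the red box ((y of red_box_in in the frame of index_base above 0 m and value of joint swing_arm below -0.17 rad) or (y of red_box_in in the frame of index_base below 0 m and value of joint swing_arm above 0.17 rad)).
It fails at once if the arm is swung well past the first hole (value of joint swing_arm above 0.54 rad or value of joint swing_arm below -0.54 rad).
It fails at once if a nut leaves the dish (not (horizontal distance between each of nut_a_center, nut_b_center and dish below 0.045 m and z of each of nut_a_center, nut_b_center in the frame of dish below 0.03 m)).
It fails at once if a nut is touched by the robot (contact force between any of the fingers, the arm and nut_a above 0.3 N or contact force between any of the fingers, the arm and nut_b above 0.3 N).
It fails at once if a bystander is lifted or shifted by more than 15 mm (distance of any of red_box_in, blue_box_in, tin, jar, screwdriver_grip, wrench_grip from where it was at the start of the episode above 0.015 m).
It also fails if it takes over 51 s, if anything falls off the work surface, if the arm or the gripper's body presses on something with over 40 N, if the wrist force passes 120 N, or if a joint passes its speed limit or range.

## Working session

There is one attempt and no reset: what is moved stays moved. The work goes in short steps, Python scripts to look and compute and a tool call to move; the robot and the scene stay as the last step left them, time stands still between calls to the robot, and variables do not carry over. Pictures are saved under pics/ and viewed, at most 10 in all, crops included, and the job is handed in when it is done.

Besides the shell and the picture viewer there is one more tool, called after "Call:" in YAML: its name, and indented under it one key for each argument. carry_out: Moves the arm, as the interface text tells. Shifts and turns lie within -1 to 1; 1 stands for 0.15 m of shift or 90 degrees of turn. Its arguments: {"type":"object","properties":{"targets":{"type":"array","items":{"type":"array","items":{"type":"number"}}},"grip_force":{"type":"number"}},"required":["targets"]}

```bash
mkdir -p pics
cat > h.py <<'E'
import numpy as np, cv2
from rig import env
from scipy.spatial.transform import Rotation as R
def shot(n,f=None):
    s=env.snapshot(n)
    if f: cv2.imwrite('pics/'+f,s['frame'])
    return s
def ray(s,u,v):
    x=np.array([(u-s['cx'])/s['fx'],(v-s['cy'])/s['fy']]);d=x.copy()
    for _ in range(30): d=x/(1+s['k1']*(d@d))
    M=cv2.Rodrigues(np.array(s['rvec'],float))[0];t=np.array(s['tvec'],float).ravel()
    w=M.T@np.array([d[0],d[1],1]);return -M.T@t,w/np.linalg.norm(w)
def onz(s,u,v,z):
    o,w=ray(s,u,v);return o+w*(z-o[2])/w[2]
def tri(a,b):
    A=0;B=0
    for o,w in (a,b):
        P=np.eye(3)-np.outer(w,w);A=A+P;B=B+P@o
    p=np.linalg.solve(A,B)
    return p,[np.linalg.norm((np.eye(3)-np.outer(w,w))@(p-o)) for o,w in(a,b)]
def proj(s,p):
    M=cv2.Rodrigues(np.array(s['rvec'],float))[0];c=M@np.asarray(p,float)+np.array(s['tvec'],float).ravel()
    x=c[:2]/c[2];x=x*(1+s['k1']*(x@x));return x*[s['fx'],s['fy']]+[s['cx'],s['cy']]
E
python3 - <<'E'
from h import *
a=shot('scene','s1.png');b=shot('top','t1.png')
for s in(a,b):print({k:v for k,v in s.items() if k!='frame'})
print(env.state())
E
```

```text
{'fx': 501.99541009798264, 'fy': 501.99541009798264, 'cx': 308.62860501958494, 'cy': 237.6726272866957, 'k1': -0.058181072709234456, 'rvec': array([ 1.23522561,  2.02600427, -1.12795204]), 'tvec': array([ 285.74120975, -185.38262033, 1691.97763753])}
{'fx': 519.7443407774462, 'fy': 519.7443407774462, 'cx': 320.3745713536913, 'cy': 242.06183556713705, 'k1': -0.15268727644992766, 'rvec': array([ 2.1341717 , -2.10980142,  0.16659309]), 'tvec': array([  -3.0633623 ,  568.20313351, 1376.39317599])}
{'clock': 0.1, 'joint_pos': array([-7.46891171e+01,  1.72124904e+01,  8.71749075e+01, -1.16742462e-03,
        7.56700795e+01, -3.81421309e+00]), 'qd': array([ 0.01661036, -0.21871033, -0.04148604,  0.09213246, -0.07349571,
        0.0480255 ]), 'tau': array([ 8.28853335e-04, -5.44382429e+01, -3.62373090e+01, -2.23699988e-05,
        3.06751637e-03, -1.26638395e-05]), 'eef_pos': array([ 180.15356524, -519.45089326,  230.79117421]), 'tcp_rot': array([-1.79942575e+02, -2.69517040e-03,  1.91253842e+01]), 'wrist_force': array([ 0.60223377,  1.14239714, -0.34732904]), 'moment': array([ 0.03737535,  0.02696224, -0.01428559]), 'finger_force': 0.0, 'grip_width': 85.50472249365403}
```

View pics/s1.png

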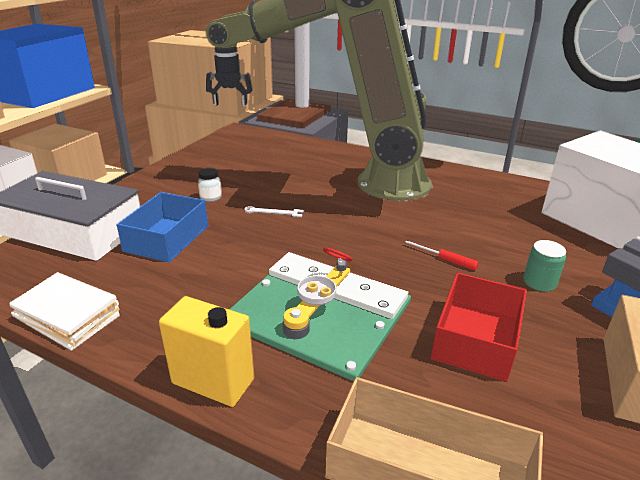

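View pics/t1.png

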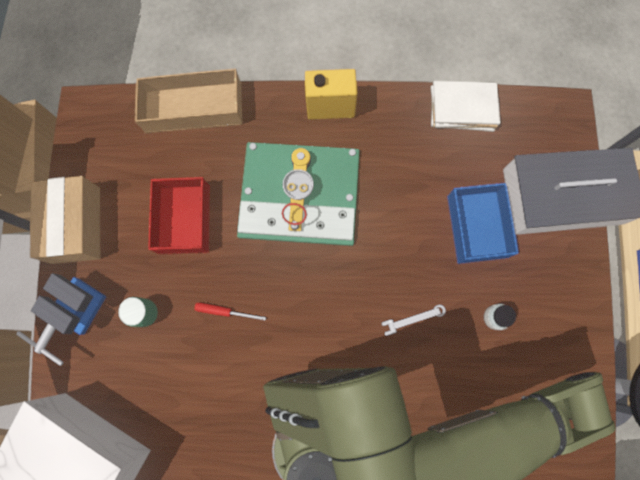

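The red box is at +y (left in the top view, about pixel (178,215)), so the swing is positive. The ring is at about (294,213) in the top view and (338,254) in the scene view. The holes show as dark circles on the white plate.

Run:
```python
from h import *
a=cv2.imread('pics/s1.png');b=cv2.imread('pics/t1.png')
A=cv2.resize(a[235:345,255:415],None,fx=5,fy=5,interpolation=2);B=cv2.resize(b[135:255,230:370],None,fx=5,fy=5,interpolation=2)
cv2.imwrite('pics/ca.png',A);cv2.imwrite('pics/cb.png',B)
for im,(x0,y0,x1,y1) in((a,(300,240,380,275)),(b,(270,190,330,240))):
    h=cv2.cvtColor(im,cv2.COLOR_BGR2HSV)[y0:y1,x0:x1]
    m=(((h[...,0]<7)|(h[...,0]>172))&(h[...,1]>110)&(h[...,2]>60)).astype(np.uint8)
    n,l,st,_=cv2.connectedComponentsWithStats(m,connectivity=8)
    print(st[1:]+[x0,y0,0,0,0])
```

```text
[[323 247  30  14 188]
 [348 267   2   1   2]
 [351 270   1   1   1]]
[[283 203  10   8  13]
 [295 204   2   1   2]
 [294 205  12  20  31]
 [282 213   1   1   1]
 [283 216   1   2   2]
 [287 221   2   2   2]
 [290 223   3   1   3]]
```

View pics/ca.png

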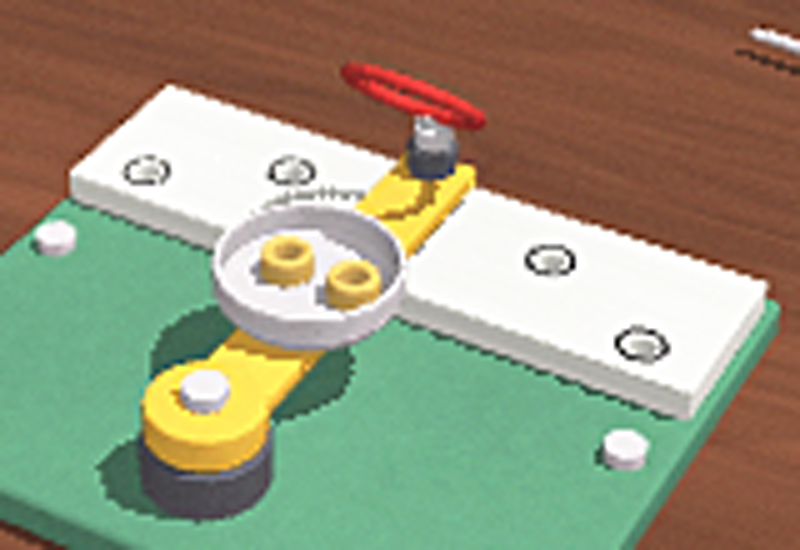

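View pics/cb.png

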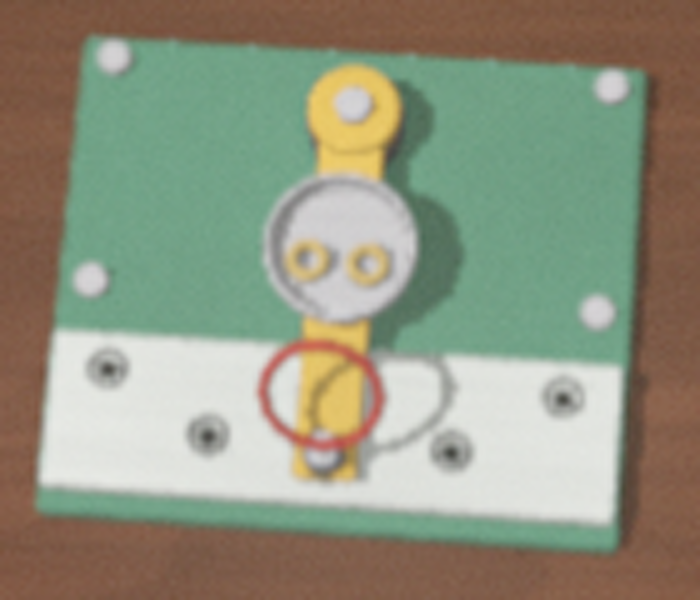

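The crops show four rimmed holes, the pivot knob, and the ring. In the top crop the holes are at (107,368), (208,434), (451,452) and (563,398), and the ring centre is at about (322,394). In the scene crop the holes are at (641,345), (550,261), (292,171) and (147,171). Next I triangulate these.

```bash
cat >> h.py <<'E'
def ringmask(im,box,sat):
    x0,y0,x1,y1=box
    h=cv2.cvtColor(im,cv2.COLOR_BGR2HSV)[y0:y1,x0:x1]
    m=(((h[...,0]<8)|(h[...,0]>170))&(h[...,1]>sat)&(h[...,2]>60))
    y,x=np.nonzero(m);return x+x0,y+y0
E
python3 - <<'E'
from h import *
a=shot('scene');b=shot('top')
S=np.array([(641,345),(550,261),(292,171),(147,171)]);T=np.array([(107,368),(208,434),(451,452),(563,398)])
S=(S+.5)/5-.5+[255,235];T=(T+.5)/5-.5+[230,135]
P=[]
for s,t in zip(S,T):
    p,e=tri(ray(a,*s),ray(b,*t));q=(onz(a,*s,36)+onz(b,*t,36))/2;P.append(q[:2])
    print(p.round(1),np.round(e,1),onz(a,*s,36).round(1),onz(b,*t,36).round(1))
P=np.array(P);th=np.array([.698,.349,-.349,-.698])
# fit base pose: hole = c + R(psi)[-200cos, 200 sin]
L=np.c_[-200*np.cos(th),200*np.sin(th)]
lc,pc=L.mean(0),P.mean(0);H=(L-lc).T@(P-pc);psi=np.arctan2(H[0,1]-H[1,0],H[0,0]+H[1,1])
Rm=np.array([[np.cos(psi),-np.sin(psi)],[np.sin(psi),np.cos(psi)]]);c=pc-Rm@lc
print('pivot',c,'psi',np.degrees(psi),'res',(P-(c+L@Rm.T)).round(1).tolist())
for nm,r,z in(('ringc',178,108),('pin',200,60),('ringtop',155.7,130.3)):
    w=[*(c+Rm@[-r,0]),z];print(nm,np.round(w,1),proj(a,w).round(1),proj(b,w).round(1))
x,y=ringmask(a['frame'],(300,240,380,264),110);print('scene ring',x.min(),x.max(),y.min(),y.max())
es=cv2.fitEllipse(np.c_[x,y].astype(np.float32))
im=b['frame'].astype(int);sub=im[200:228,278:312];red=sub[...,2]-sub[...,1];blue=sub[...,2]-sub[...,0]
m=(red>60)&(abs(sub[...,1]-sub[...,0])<40)
y,x=np.nonzero(m);et=cv2.fitEllipse(np.c_[x+278,y+200].astype(np.float32));print(len(x),es,et)
sc=((323+352)/2,(247+260)/2)
print('ring',tri(ray(a,*sc),ray(b,*et[0])))
tp=(279.0/5,0)
E
```

```text
[665.4 201.4  35.8] [0.9 0.9] [665.3 202.3  36. ] [665.6 200.6  36. ]
[627.6 143.3  35.8] [1.2 1.2] [627.4 144.5  36. ] [628.  142.2  36. ]
[618.4   7.   36. ] [1.2 1.2] [618.    8.1  36. ] [618.9   6.   36. ]
[649.8 -55.1  35.6] [1.3 1.3] [649.9 -53.6  36. ] [650.4 -56.3  36. ]
pivot [810.6887311   63.75929744] psi -3.510049531587178 res [[-0.2, -0.0], [0.4, -0.2], [-0.5, 0.0], [0.3, 0.2]]
ringc [633.   74.7 108. ] [336.7 253.9] [293.6 214. ]
pin [611.1  76.   60. ] [340.4 266.6] [294.1 225.8]
ringtop [655.3  73.3 130.3] [332.2 250.2] [293.7 203.8]
scene ring 301 375 240 263
102 ((339.32879638671875, 252.8477783203125), (11.537699699401855, 61.417320251464844), 96.70512390136719) ((293.6744079589844, 213.4752197265625), (19.96889877319336, 23.265438079833984), 105.60871124267578)
ring (array([633.5334586 ,  75.47531742, 109.71597366]), [np.float64(1.3114029461755166), np.float64(1.3114029461754941)])
```

The hole fit leaves 0.5 mm residuals and the ring height agrees, with the upper bar at about (655, 73.5, 131). The tool stays vertical, so I'll pinch the upper bar radially (yaw 86.5), with one finger through the ring. First move is the approach.

Call:
carry_out:
  targets:
    - [-0.06,0.3,-0.19,0,-0.11]
    - [-0.06,0.6,-0.38,0,-0.22]
    - [-0.06,0.9,-0.57,0,-0.33]
    - [-0.06,1,-0.63,0,-0.44]
    - [-0.06,1,-0.63,0,-0.55]
    - [-0.06,1,-0.63,0,-0.66]
    - [-0.06,1,-0.63,0,-0.749]
    - [-0.06,1,-0.63,0,-0.749]
  grip_force: 60

```text
clock: 1.2
eef_pos: [290.9, -381.1, 231.2]
tcp_rot: [-180.0, -0.0, 86.5]
wrist_force: [1.1, 0.3, -0.5]
grip_width: 40.2
finger_force: 0.0
```

Call:
carry_out:
  targets:
    - [-0.06,0.32,0.23,0,0]
    - [-0.06,0.64,0.47,0,0]
    - [-0.06,0.95,0.7,0,0]

```text
clock: 1.58
eef_pos: [405.3, -243.8, 231.4]
tcp_rot: [180.0, 0.0, 86.3]
wrist_force: [0.4, -0.6, 0.0]
grip_width: 40.1
finger_force: 0.0
```

Call:
carry_out:
  targets:
    - [-0.06,0.32,0.23,0,0]
    - [-0.06,0.64,0.47,0,0]
    - [-0.06,0.95,0.7,0,0]

```text
clock: 1.95
eef_pos: [518.9, -107.7, 231.4]
tcp_rot: [180.0, 0.0, 86.3]
wrist_force: [0.3, -1.7, -0.2]
grip_width: 40.2
finger_force: 0.0
```

Call:
carry_out:
  targets:
    - [-0.06,0.32,0.23,0,0]
    - [-0.06,0.64,0.47,0,0]
    - [-0.06,0.95,0.7,0,0]
    - [-0.06,0.95,0.7,0,0]
    - [-0.06,0.95,0.7,0,0]

```text
clock: 2.58
eef_pos: [630.9, 26.2, 230.9]
tcp_rot: [-180.0, 0.0, 86.4]
wrist_force: [-0.3, -1.0, -0.6]
grip_width: 40.1
finger_force: 0.0
```

Call:
carry_out:
  targets:
    - [-0.06,0.325,0.143,0,0]
    - [-0.06,0.325,0.143,0.2,0]
    - [-0.06,0.325,0.143,0.4,0]
    - [-0.06,0.325,0.143,0.45,0]
    - [-0.06,0.325,0.143,0.45,0]

```text
clock: 3.2
eef_pos: [655.6, 73.0, 164.6]
tcp_rot: [180.0, -0.0, 86.4]
wrist_force: [-0.5, -0.4, 0.9]
grip_width: 39.9
finger_force: 0.0
```

Run:
```python
from h import *
a=shot('scene');b=shot('top')
A=cv2.resize(a['frame'][190:310,270:410],None,fx=4,fy=4,interpolation=2);cv2.imwrite('pics/c3.png',A)
print(env.state()['eef_pos'])
```

```text
[656.01203651  73.3861957  165.48914506]
```

View pics/c3.png

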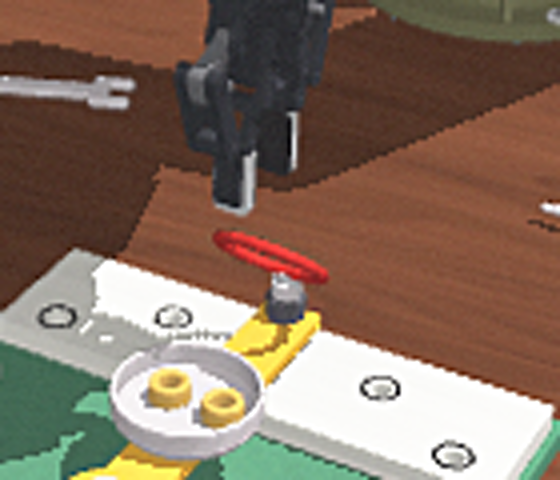

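The fingers straddle the ring's upper bar: near fingertip at (235,210), ring at (270,258) in the crop. Now descending.

Call:
carry_out:
  targets:
    - [-0.06,0,0,0.12,0]
    - [-0.06,0,0,0.24,0]
    - [-0.06,0,0,0.3,0]
    - [-0.06,0,0,0.36,0]
    - [-0.06,0,0,0.36,0]
    - [-0.06,0,0,0.36,0]

```text
clock: 4.05
eef_pos: [655.8, 73.9, 110.3]
tcp_rot: [180.0, -0.0, 86.5]
wrist_force: [-0.1, 0.3, 0.9]
grip_width: 40.4
finger_force: 0.0
```

Call:
carry_out:
  targets:
    - [-0.4,0,0,0,0]
    - [-0.6,0,0,0,0]
    - [-0.7,0,0,0,0]
    - [-0.8,0,0,0,0]
    - [-1,0,0,0,0]
    - [-1,0,0,0,0]
    - [-1,0,0,0,0]
    - [-1,0,0,0,0]
  grip_force: 60

```text
clock: 5.05
eef_pos: [654.3, 74.4, 109.8]
tcp_rot: [-179.8, -0.0, 86.6]
wrist_force: [-13.4, 2.7, 5.6]
grip_width: 5.3
finger_force: 57.0
```

Gripped: 5.3 mm width at 57 N. Lifting 17 mm.

Call:
carry_out:
  targets:
    - [-1,0,0,-0.03,0]
    - [-1,0,0,-0.06,0]
    - [-1,0,0,-0.09,0]
    - [-1,0,0,-0.115,0]
    - [-1,0,0,-0.115,0]
    - [-1,0,0,-0.115,0]

```text
clock: 5.8
eef_pos: [653.9, 74.4, 125.0]
tcp_rot: [-179.7, 0.0, 86.6]
wrist_force: [-6.0, 2.7, -7.8]
grip_width: 5.4
finger_force: 56.7
```

Run:
```python
from h import *
a=shot('scene');print(env.state()['wrist_force'],env.state()['eef_pos'])
A=cv2.resize(a['frame'][190:310,270:410],None,fx=4,fy=4,interpolation=2);cv2.imwrite('pics/c4.png',A)
```

```text
[-5.98187193  3.24408484 -8.71149584] [653.88340385  74.36289514 124.98912909]
```

View pics/c4.png

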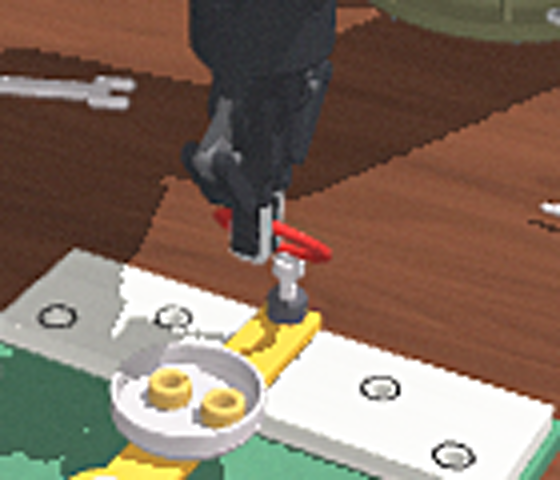

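The pin shaft shows below the ring at (288,270), so the pin is lifted about 15 mm, matching the 8 N spring load. Swinging 20° along the arc.

Call:
carry_out:
  targets:
    - [-1,0.018,0,0,0.011]
    - [-1,0.054,0.001,0,0.033]
    - [-1,0.1,0.005,0,0.061]
    - [-1,0.145,0.01,0,0.089]
    - [-1,0.19,0.017,0,0.117]
    - [-1,0.234,0.027,0,0.144]
    - [-1,0.278,0.038,0,0.172]
    - [-1,0.313,0.048,0,0.194]
    - [-1,0.339,0.057,0,0.211]
    - [-1,0.356,0.063,0,0.222]

```text
clock: 7.1
eef_pos: [667.2, 127.2, 125.6]
tcp_rot: [-179.8, 0.1, 66.5]
wrist_force: [-4.6, 3.3, -9.8]
grip_width: 5.2
finger_force: 56.8
```

Call:
carry_out:
  targets:
    - [-1,0,0,0,0]
    - [-1,0,0,0,0]

```text
clock: 7.35
eef_pos: [667.2, 127.2, 125.7]
tcp_rot: [-179.8, 0.1, 66.6]
wrist_force: [-3.7, 4.7, -8.4]
grip_width: 5.5
finger_force: 56.7
```

Run:
```python
from h import *
a=shot('scene','s5.png');st=env.state();p=st['eef_pos'];print(p)
c=np.array([810.7,63.76]);d=p[:2]-c;print(np.hypot(*d),np.degrees(np.arctan2(d[1],d[0])))
A=cv2.resize(a['frame'][210:330,270:410],None,fx=5,fy=5,interpolation=2);cv2.imwrite('pics/c5.png',A)
```

```text
[667.24100757 127.21702878 125.70690531]
156.8670679578685 156.1384843624192
```

View pics/c5.png

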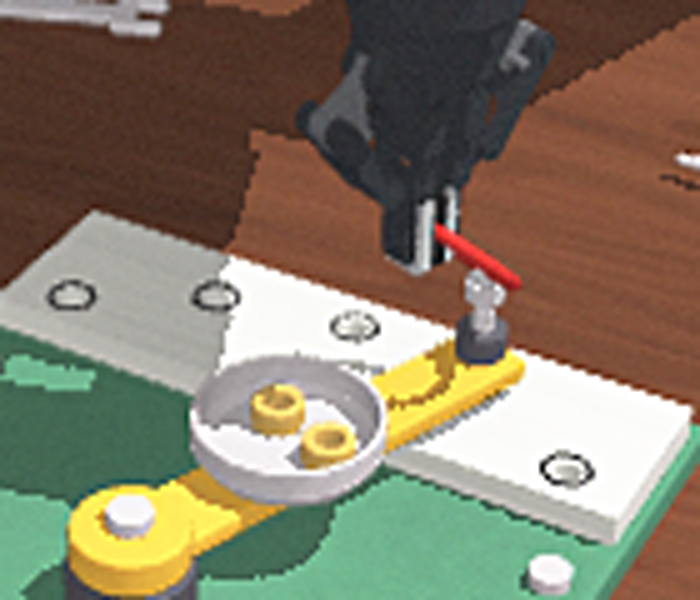

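The arm now covers the hole at +0.349: pin housing at (483,340), the middle hole uncovered at (355,325), nuts still in the dish. The tool turned 20.0°. Lowering the pin.

Call:
carry_out:
  targets:
    - [-1,0,0,0.03,0]
    - [-1,0,0,0.06,0]
    - [-1,0,0,0.085,0]
    - [-1,0,0,0.11,0]
    - [-1,0,0,0.11,0]
    - [-1,0,0,0.11,0]

```text
clock: 8.15
eef_pos: [667.4, 127.3, 110.0]
tcp_rot: [-179.9, 0.0, 66.6]
wrist_force: [-5.5, 4.6, -4.1]
grip_width: 5.4
finger_force: 57.3
```

The height is back to the grip height with only the 4 N home spring load, so the pin is in the hole. Release, then rise.

Call:
carry_out:
  targets:
    - [-0.6,0,0,0,0]
    - [-0.3,0,0,0,0]
    - [-0.06,0,0,0,0]
    - [-0.06,0,0,0,0]
    - [-0.06,0,0,0,0]

```text
clock: 8.78
eef_pos: [668.3, 126.5, 110.6]
tcp_rot: [180.0, -0.0, 66.6]
wrist_force: [-0.6, -0.0, -0.2]
grip_width: 40.1
finger_force: 0.0
```

Call:
carry_out:
  targets:
    - [-0.06,0,0,-0.1,0]
    - [-0.06,0,0,-0.25,0]
    - [-0.06,0,0,-0.5,0]
    - [-0.06,0,0,-0.8,0]
    - [-0.06,0,0,-0.8,0]
    - [-0.06,-0.4,-0.4,-0.8,0]
    - [-0.06,-0.8,-0.8,-0.8,0]
    - [-0.06,-1,-1,-0.8,0]
    - [-0.06,-1,-1,-0.8,0]
    - [-0.06,-1,-1,-0.8,0]

```text
clock: 10.02
eef_pos: [470.0, 48.2, 231.2]
tcp_rot: [179.9, -0.0, 66.5]
wrist_force: [-0.4, -1.2, -0.0]
grip_width: 40.1
finger_force: 0.0
```

Run:
```python
from h import *
a=shot('scene');b=shot('top');
A=cv2.resize(a['frame'][220:330,270:410],None,fx=4,fy=4,interpolation=2);B=cv2.resize(b['frame'][140:250,230:370],None,fx=4,fy=4,interpolation=2)
cv2.imwrite('pics/c6.png',cv2.resize(np.hstack([A,B]),None,fx=.71,fy=.71))
c=np.array([810.7,63.76]);az=np.radians(180-3.51-20);u=np.array([np.cos(az),np.sin(az)])
for r,z in((178,108),(155.7-2.5,132.8),(202.7,83)):
    print('expected home ring px',proj(a,[*(c+r*u),z]).round(1)-[270,220])
```

```text
expected home ring px [89.  44.2]
expected home ring px [81.3 38.8]
expected home ring px [96.4 49.4]
```

View pics/c6.png

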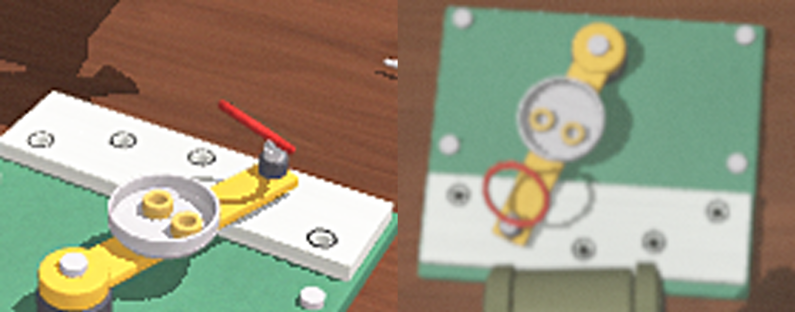

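The ring centre in the scene crop is at about (90.5,44.7), against (89,44.2) expected for the pin home. No shaft shows, both nuts are in the dish, and the robot is clear.

```bash
python3 -c "
from rig import env
print(env.finish_job())"
```

```text
the job is handed in; nothing more can be done
None
```

I swung the yellow arm one hole (20°) towards the red box; the pin looks fully home, both nuts are in the dish, the robot is clear and the job is handed in. The gripper only tilts straight down, so I pinched the ring's upper bar, one finger through the ring, instead of hooking under it; no verdict was returned.

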